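# Fill the post rack and hold its flap at the balance point

### The arm

A 6-joint arm with a two-finger parallel gripper is mounted at the origin on the work surface; the furniture and walls round the work are solid. World frame = base frame: x ahead of the robot, y to its left, z up, the work surface at z = 0. Lengths are in m, angles in degrees, forces in N, time in s.
With the tool pointing down it reaches from about 0.4 to 0.825 m from the base axis. Payload 7 kg.
Tool frame: the origin (TCP) lies at the very end of the fingers, on their centre line; the grasp point (between the pads) lies 19 mm behind it; z points along the fingers, y is the line along which they close (so a half turn about z gives the same grasp; the last joint's range is limited). The gripper opens to 88 mm and grips with 3 to 60 N. Pads are 19 mm wide; open, the fingers measure 130 mm over their backs; the gripper's body (78 mm by 193 mm) begins 47 mm behind the grasp point.
Start: joints at [16.507, 20.546, 0.682, 0, -70.136, -16.507], TCP at [0.675, -0, 0.195] pointing down, gripper open.
Joint ranges: [-176.03, 176.03], [-82.01, 121.73], [-58.28, 71.71], [-173.87, 95.51], [-174.79, -0.11], [-173.66, 173.66]. Speed limits (degrees/s): [136.94, 136.94, 172.46, 180, 180, 180].

### API

Orientations are given as [roll, pitch, yaw] about the fixed x, y, z axes, in that order (R = Rz(yaw) Ry(pitch) Rx(roll)).
In Python, from plant import get_state, capture, close_job, regions_of gives the robot as it stands.
- The arm moves only by the tool jog_arm, never from a script. Its argument "moves" is a list of rows, each a list of 3 entries, a list of its own where there are three numbers: the shift along the tool's x, y, z in cm, then the turn about the tool's z in degrees, then the finger opening in cm, from 0 to 8.76. A call has 1 to 12 rows; each row shifts and turns the commanded pose from where the row before left it, along the tool's axes as they then stand; what a row does not reach is not made up. A row lasts 1/8 s, in which the tool goes at most 62.5 mm and 10.7 degrees, less where a joint would pass 70% of its speed; a pose out of reach is approached as far as the arm can. A call is refused whole if a number of a shift passes 6.25 or a number of a turn 10.7, either way. A call with a gripper value outside its range is refused whole. The fingers move at their own pace and stop on an object; "newtons" is the grip in N (left out, the last holds). Time passes only in rows, so rows that do not move let the fingers close. It gives the time, the measured TCP pose, the force, the opening and the grip force at its end, in the units of the state.
- get_state(): the state, without advancing time (a new reading comes with each control period).
- capture(name): name is "scene" or "side" or "wrist"; returns a dict with "pixels" (480x640x3 uint8, blue, green, red), "mtx" (3x3 intrinsics, pixels), "k1" (the pictures are not rectified: a ray, as slopes to the right and down, at radius r is drawn at 1 + k1 r^2 times it, then the intrinsics apply), "world_from_camera" (4x4, takes a point from camera to world coordinates); the wrist camera has in their place "hand_eye" (4x4, takes a point from camera to tool coordinates, whose origin is the TCP and whose axes are the flange's). Camera axes: x right, y down, z forward; pixel columns grow to the right and rows downward; lengths in m; the calibration is good to about 2 mm. A picture is of the moment at which its call begins: read the wrist's pose just before it. There is no depth.
- close_job(): hands the job in; it is judged then, once.
Trained networks look in a picture, given as the dict that the camera call returned (one of the last four; its "shot" number tells which), for a name from the list of things; names that differ only in an ending like _2 or _b are one class to them, and where a whole thing is asked for, a point or a joint stands for the part that bears it (a point fixed in the world has none). Each returns a list of dicts, best first, with "confidence" (0 to 1); they miss things now and then, are a little off and sometimes report something else, mostly with a low value. They report only what shows in the picture. A call takes as long as a camera call.
- regions_of(picture, thing): "pixels" (480x640 bool, what is visible of it) and "pixel" ([column, row] in pixels, amid what is visible of it).
The state is a dict: "time_s": time; "joints": joint angles; "qd": joint speeds; "joint_torque": joint torques, N m; "tcp_pos": TCP position; "eef_rot": TCP orientation; "contact_force": force on the tool from outside, world axes, zero at the start; "moment": the same for the moment, N m; "gripper_width": finger opening in m; "gripper_force": force on a finger pad.
Only numpy, scipy, OpenCV 4.12 (cv2) and the standard library are available. Lean on these libraries where they do the work, as an engineer would, in place of code of your own. Each camera call takes 0.05 s, during which the arm holds its last target. There are 200 camera calls.

### The job

Stand the two loose steel posts in the rack's two empty sockets, the short post in the row of short posts and the long post in the row of long posts, pushed right down and let go, while the rack's flap still lies back. Then take the flap's pull bar in the fingers and swing the flap up to its balance point, standing straight up over its hinge, without letting it fall over toward the posts; finish while still gripping the bar and holding the flap there, so that its stay can be screwed on. Leave the objective can, the tape roll and the black ring where they are.

Things in the scene. Friction and masses are not known exactly. Their poses are not given: they have to be found in the camera images.
- rack: Fixed rack: grey base 160 x 170 x 24 mm (x, y, z), origin at the centre of its underside, z up, front (-x) toward the robot. Two rows of 14 mm steel posts along its y, places 45 mm apart: front row at x = -45 mm short posts, tops 58 mm above the desk; back row at x = +10 mm long posts, tops 83 mm. The places at y = +45 mm are empty. Two hinge pillars at x = +70, y = +-78 mm, 106 mm high
- socket_short (a point): centre of the floor of the empty socket in the front row (short posts; rack x -45, y +45 mm). Round, 16 mm wide, 16 mm deep; the floor is 8 mm, the mouth 24 mm above the desk
- socket_long (a point): centre of the floor of the empty socket in the back row (long posts; rack x +10, y +45 mm). Round, 16 mm wide, 16 mm deep; the floor is 8 mm, the mouth 24 mm above the desk
- post_short: Loose steel post, 14 mm diameter, 50 mm long, about 60 g, standing upright on the desk; origin at the centre of its lower end, z along it to the upper end
- post_long: Loose steel post like the other, 14 mm diameter, 75 mm long, about 90 g, standing upright on the desk; origin at the centre of its lower end, z along it to the upper end
- flap (a joint): Angle of the rack's flap about its hinge: 0 = level over the posts, 1.571 = straight up, its balance point (weight right over the hinge), 2.0 = lying back on its stop, leaning away from the posts, where it starts. The hinge is nearly free: let go, it falls to the side it leans. About 0.25 kg: white panel 140 mm wide, from 18 to 112 mm off the hinge, two side arms, pull bar across their ends
- flap_hinge (a point): middle of the flap's hinge axis, which runs along the rack's y, 98 mm above the desk, 70 mm behind the rack's centre (rack x)
- flap_bar (a point): middle of the flap's pull bar: a round steel bar 14 mm thick along the rack's y, 150 mm from the hinge axis, 124 mm clear between the two side arms; open gap of 31 mm between the bar and the panel. Being round it can turn between the fingers
- can: bystander: black and white screw-top objective can, 46 mm wide, 70 mm high, standing; origin at the centre of its underside
- tape: bystander: roll of brown tape lying flat, 65 mm wide, 18 mm high; origin at the centre of its underside
- ring: bystander: black camera adaptor ring lying flat, 52 mm wide, 18 mm high; origin at the centre of its underside

How it is judged:
By the outcome, as a careful person would: the job done as asked, in the order asked, and still so for the second after the job is handed in, while the arm keeps its last pose, push and grip.
It also fails if it takes over 72 s, if anything falls off the work surface, if the arm or the gripper's body presses on something with over 40 N, if the wrist force passes 120 N, or if a joint passes its speed limit or range.

## Working session

There is one attempt and no reset: what is moved stays moved. The work goes in short steps, Python scripts to look and compute and a tool call to move; the robot and the scene stay as the last step left them, time stands still between calls to the robot, and variables do not carry over. Pictures are saved under pics/ and viewed, at most 12 in all, crops included, and the job is handed in when it is done.

Besides the shell and the picture viewer there is one more tool, called after "Request:" in YAML: its name, and indented under it one key for each argument. jog_arm: Moves the arm, as the interface text tells. Its arguments: {"type":"object","properties":{"moves":{"type":"array"},"newtons":{"type":"number"}},"required":["moves"]}

```bash
ls; mkdir -p pics
cat > h.py <<'E'
import numpy as np, cv2
from plant import *
from scipy.spatial.transform import Rotation as R
def ray(p, uv, T=None):
    K=p["mtx"]; k=p["k1"]; d=(np.array(uv,float)-[K[0][2],K[1][2]])/[K[0][0],K[1][1]]
    s=d.copy()
    for _ in range(20): s=d/(1+k*(s@s))
    T=np.array(p["world_from_camera"]) if T is None else T
    v=T[:3,:3]@np.array([s[0],s[1],1]); return T[:3,3],v
def onz(p,uv,z,T=None):
    o,v=ray(p,uv,T); return o+v*(z-o[2])/v[2]
def proj(p,X,T=None):
    T=np.array(p["world_from_camera"]) if T is None else T
    c=(np.atleast_2d(X)-T[:3,3])@T[:3,:3]; s=c[:,:2]/c[:,2:]
    s=s*(1+p["k1"]*(s**2).sum(1,keepdims=True)); K=np.array(p["mtx"])
    return s*[K[0,0],K[1,1]]+K[:2,2]
def wristT(p,st):
    T=np.eye(4);T[:3,:3]=R.from_euler('xyz',st["eef_rot"],degrees=True).as_matrix();T[:3,3]=st["tcp_pos"]
    return T@np.array(p["hand_eye"])
def tri(rays):
    A=np.zeros((3,3));b=np.zeros(3)
    for o,v in rays:
        v=v/np.linalg.norm(v);M=np.eye(3)-np.outer(v,v);A+=M;b+=M@o
    return np.linalg.solve(A,b)
E
python3 - <<'E'
from h import *
st=get_state();print(st)
for n in ["scene","side"]:
    p=capture(n);cv2.imwrite(f"pics/{n}0.png",p["pixels"]);print(n,p["mtx"],p["k1"],np.round(p["world_from_camera"],3))
    for t in ["post_short","post_long","rack","flap","can","tape","ring"]:
        for r in regions_of(p,t)[:3]:
            ys,xs=np.where(r["pixels"]);print(t,round(r["confidence"],2),np.round(r["pixel"]),xs.min(),xs.max(),ys.min(),ys.max())
E
```

```text
pics
{'time_s': 0.0, 'joints': array([ 1.65069257e+01,  2.05915976e+01,  6.34482649e-01, -2.17129162e-02,
       -7.01351175e+01, -1.65050818e+01]), 'qd': array([ 0.08699334, -0.0041908 ,  0.08498842,  0.08095552,  0.0002959 ,
        0.03859017]), 'joint_torque': array([-8.00930356e-04, -5.82726967e+01,  2.93058443e+01,  6.99745238e+00,
        6.93249181e-03, -2.06530804e-04]), 'tcp_pos': array([ 6.74463528e-01, -1.84437878e-05,  1.93621266e-01]), 'eef_rot': array([ 1.79905769e+02, -6.63556548e-03, -9.00055452e+01]), 'contact_force': array([ 0.66488594, -0.13544911,  0.12116532]), 'moment': array([0.00910462, 0.03038755, 0.02001874]), 'gripper_force': 0.0, 'gripper_width': 0.08765366587912408}
scene [[583.65570229   0.         315.47660397]
 [  0.         583.65570229 232.02204056]
 [  0.           0.           1.        ]] -0.04195427272630271 [[-0.81  -0.398  0.43  -0.189]
 [-0.586  0.563 -0.583  0.822]
 [-0.01  -0.725 -0.689  1.07 ]
 [ 0.     0.     0.     1.   ]]
post_long 0.56 [258. 319.] 251 259 306 330
rack 0.55 [371. 191.] 355 390 151 213
can 0.93 [204. 355.] 191 215 336 370
tape 0.96 [353. 241.] 338 362 231 253
ring 0.73 [317. 276.] 309 328 264 282
side [[448.32729638   0.         320.98435732]
 [  0.         448.32729638 237.15949806]
 [  0.           0.           1.        ]] -0.018258391993657665 [[-0.974 -0.133  0.181  0.226]
 [-0.224  0.611 -0.759  0.805]
 [-0.01  -0.78  -0.625  0.745]
 [ 0.     0.     0.     1.   ]]
post_short 0.66 [304. 303.] 301 307 293 310
post_short 0.55 [346. 126.] 324 373 98 155
post_short 0.45 [353. 169.] 322 384 98 209
post_long 0.62 [302. 332.] 297 304 320 348
rack 0.75 [354. 166.] 322 385 98 209
flap 0.97 [346. 130.] 325 373 99 156
flap 0.4 [353. 168.] 322 385 98 209
can 0.82 [264. 389.] 252 278 369 410
tape 0.92 [345. 238.] 331 356 230 249
ring 0.64 [331. 274.] 321 341 265 282
```

Run:
```python
import cv2
a=cv2.imread("pics/scene0.png")[120:400,160:460];b=cv2.imread("pics/side0.png")[70:430,200:440]
a=cv2.resize(a,None,fx=1.35,fy=1.35*1);b=cv2.resize(b,None,fx=1.6,fy=1.6)
import numpy as np
H=600;c=np.zeros((H,800,3),'uint8');c[:a.shape[0],:a.shape[1]]=a;c[:b.shape[0],410:410+b.shape[1]]=b[:600]
cv2.imwrite("pics/v0.png",c)
```

```text
(no output)
```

View pics/v0.png

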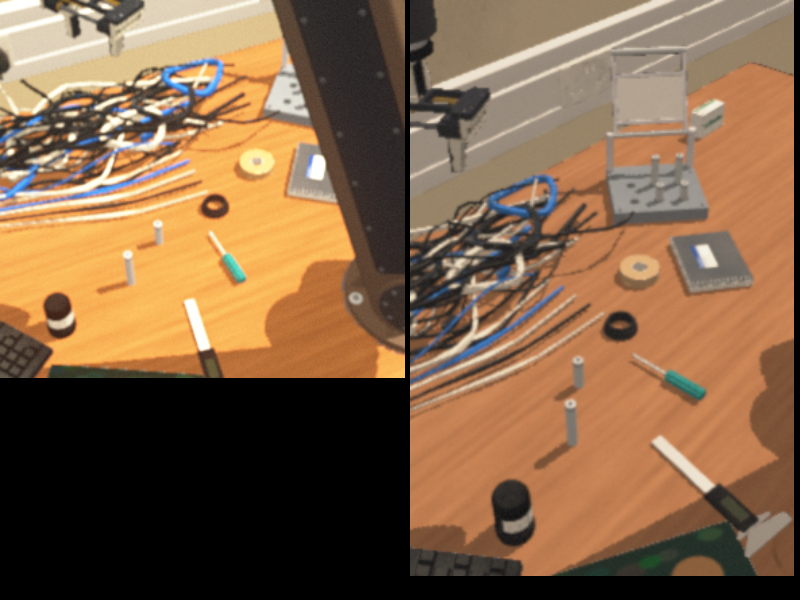

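The combined view shows both loose posts left of centre (scene ≈ (277,292) and (257,318)). The rack is at side ≈ (354,190), partly hidden by the arm in the scene view, and its flap is lying back. The can, tape and ring also show.

Run:
```python
from h import *
p=capture("scene");q=capture("side")
def c2s(x,y): return (x-410)/1.6+200,y/1.6+70
pr=np.round
print("short side bot/top",pr(onz(q,(303.5,310),0),3),pr(onz(q,(304,295),.05),3),"scene",pr(onz(p,(160+158/1.35,120+243/1.35),0),3),pr(onz(p,(160+158/1.35,120+222/1.35),.05),3))
print("long", pr(onz(q,(301,347),0),3),pr(onz(q,(300.5,322),.075),3),pr(onz(p,(256,329),0),3),pr(onz(p,(254.5,307),.075),3))
for n,x in dict(can=(264,408),).items(): print(n,pr(onz(q,x,0),3))
print("tape",pr(onz(q,(345,238),.01),3),"ring",pr(onz(q,(331,274),.01),3))
for nm,xy,z in [("frontleft?",(612,212),.024),("fr",(705,208),.024),("br",(690,167),.024),("bl",(610,172),.024),
  ("pillarL",(609,135),.106),("pillarR",(691,130),.106),("shortA",(658,187),.058),("shortB",(684,184),.058),("longA",(655,158),.083),("longB",(679,156),.083)]:
    print(nm,pr(onz(q,c2s(*xy),z),3))
```

```text
short side bot/top [0.421 0.159 0.   ] [0.418 0.161 0.05 ] scene [0.417 0.158 0.   ] [0.418 0.153 0.05 ]
long [0.401 0.258 0.   ] [0.4   0.256 0.075] [0.403 0.253 0.   ] [0.403 0.249 0.075]
can [0.431 0.403 0.   ]
tape [ 0.376 -0.098  0.01 ] ring [0.384 0.044 0.01 ]
frontleft? [ 0.455 -0.228  0.024]
fr [ 0.295 -0.275  0.024]
br [ 0.34  -0.411  0.024]
bl [ 0.489 -0.361  0.024]
pillarL [ 0.489 -0.356  0.106]
pillarR [ 0.343 -0.407  0.106]
shortA [ 0.381 -0.273  0.058]
shortB [ 0.338 -0.293  0.058]
longA [ 0.397 -0.33   0.083]
longB [ 0.356 -0.346  0.083]
```

Request:
jog_arm:
  moves:
    - [[-2.2, 3.6, -0.5], 0, 8.7]
    - [[-2.2, 3.6, -0.5], 0, 8.7]
    - [[-2.2, 3.6, -0.5], 0, 8.7]
    - [[-2.2, 3.6, -0.5], 0, 8.7]
    - [[-2.2, 3.6, -0.5], 0, 8.7]
    - [[-2.2, 3.6, -0.5], 0, 8.7]
    - [[0, 0, 0], -10, 8.7]
    - [[0, 0, 0], -10, 8.7]
    - [[0, 0, 0], 0, 8.7]
    - [[0, 0, 0], 0, 8.7]

```text
time_s: 2.15
tcp_pos: [0.459, 0.1319, 0.2246]
eef_rot: [-180.0, -0.0, -70.2]
contact_force: [0.5, 0.4, 0.2]
gripper_width: 0.0869
gripper_force: 0.0
```

Run:
```python
from h import *
st=get_state();p=capture("wrist");cv2.imwrite("pics/w1.png",p["pixels"]);print(st["time_s"],st["tcp_pos"],st["eef_rot"],st["joints"])
print(np.round(p["hand_eye"],4),p["mtx"],p["k1"])
T=wristT(p,st);print(proj(p,[[.419,.158,.05],[.402,.255,.075]],T))
for t in ["post_short","post_long"]:
    for r in regions_of(p,t)[:3]:
        ys,xs=np.where(r["pixels"]);print(t,round(r["confidence"],2),np.round(r["pixel"]),xs.min(),xs.max(),ys.min(),ys.max())
for n in ["scene","side"]:
    p=capture(n);cv2.imwrite(f"pics/{n}1.png",p["pixels"])
```

```text
2.15 [0.45901617 0.13188228 0.22458621] [-1.79998969e+02 -7.02439156e-04 -7.02337335e+01] [ 3.97095174e+01  4.20701226e-01 -2.05290786e+01  1.08349085e-03
 -6.90494909e+01 -1.99436383e+01]
[[ 4.000e-04 -9.625e-01 -2.714e-01  7.340e-02]
 [ 1.000e+00  5.000e-04 -3.000e-04  2.000e-04]
 [ 5.000e-04 -2.714e-01  9.625e-01 -1.907e-01]
 [ 0.000e+00  0.000e+00  0.000e+00  1.000e+00]] [[339.329868     0.         316.53312724]
 [  0.         339.329868   241.79028644]
 [  0.           0.           1.        ]] -0.027551324157824256
[[342.10990712 249.11542965]
 [327.04893037 337.34147618]]
post_short 0.46 [343. 241.] 337 349 233 253
post_long 0.45 [325. 311.] 322 332 303 311
```

View pics/w1.png

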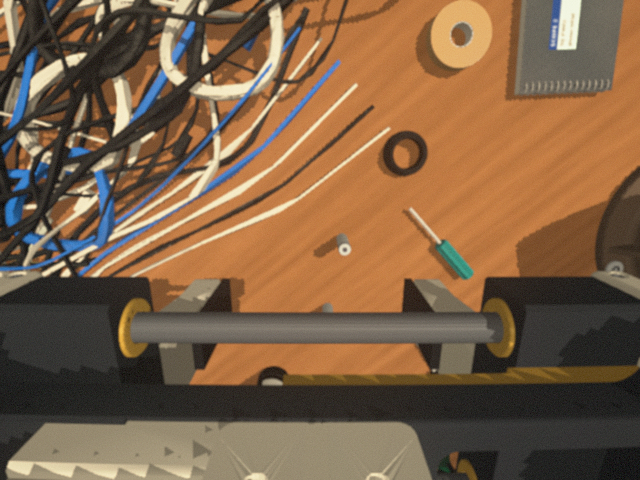

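Wrist view: the short post's top is at (344,249), where I predicted it (342,249). The long post at about (327,308) is mostly behind the gripper rod, and the grasp area shows between the fingers.

```bash
cat >> h.py <<'E'
def shift(target,st=None,yaw=None):
    st=st or get_state(); r=R.from_euler('xyz',st["eef_rot"],degrees=True).as_matrix()
    return np.round(r.T@(np.array(target)-st["tcp_pos"])*100,2)
E
python3 - <<'E'
from h import *
st=get_state();p=capture("wrist");T=wristT(p,st)
g=cv2.cvtColor(p["pixels"],cv2.COLOR_BGR2HSV)
w=p["pixels"][225:265,325:365].astype(int);m=(w.max(2)-w.min(2)<60)
n,l,s,c=cv2.connectedComponentsWithStats(m.astype('uint8'));print(s[:6],c[:6]+[325,225])
X=onz(p,(344.5,249),.05,T);print(X,shift([X[0],X[1],.12]))
import cv2
cv2.imwrite("pics/z.png",cv2.resize(p["pixels"][225:265,325:365],None,fx=8,fy=8,interpolation=0))
E
```

```text
[[   0    0   40   40 1374]
 [  11    9   15   21  226]] [[344.7845706  244.56768559]
 [342.7699115  244.08849558]]
[0.41643036 0.15677916 0.05      ] [-3.79  3.15 10.45]
```

View pics/z.png

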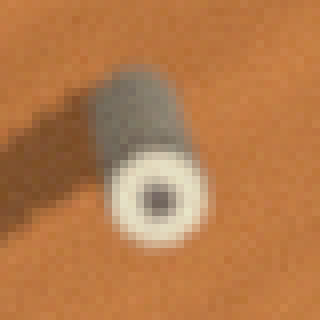

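The zoomed crop shows the top disc centred at full-image (344.4,249.3), with its dark bore in the middle.

Request:
jog_arm:
  moves:
    - [[-1.9, 1.6, 3.0], 0, 6]
    - [[-1.9, 1.6, 3.0], 0, 6]
    - [[0, 0, 4.4], 0, 6]
    - [[0, 0, 4.0], 0, 6]
    - [[0, 0, 3.0], 0, 6]
    - [[0, 0, 2.8], 0, 6]
    - [[0, 0, 0], 0, 6]
    - [[0, 0, 0], 0, 6]

```text
time_s: 3.45
tcp_pos: [0.4165, 0.1572, 0.0234]
eef_rot: [-180.0, 0.0, -70.0]
contact_force: [-0.0, 0.8, -0.0]
gripper_width: 0.0602
gripper_force: 0.0
```

Run:
```python
from h import *
st=get_state();print(st["tcp_pos"],st["eef_rot"],st["contact_force"],st["gripper_width"])
p=capture("wrist");cv2.imwrite("pics/w2.png",p["pixels"][180:330,220:420].repeat(3,0).repeat(3,1))
T=wristT(p,st);print(proj(p,[[.4164,.1568,.05],[.4164,.1568,0]],T))
```

```text
[0.41653421 0.15719063 0.02341922] [-1.79951910e+02  4.91285481e-03 -6.99931709e+01] [-0.00389798  0.7986305  -0.03329476] 0.060176961357289935
[[316.76069667 291.05285851]
 [316.80981611 260.19922954]]
```

View pics/w2.png

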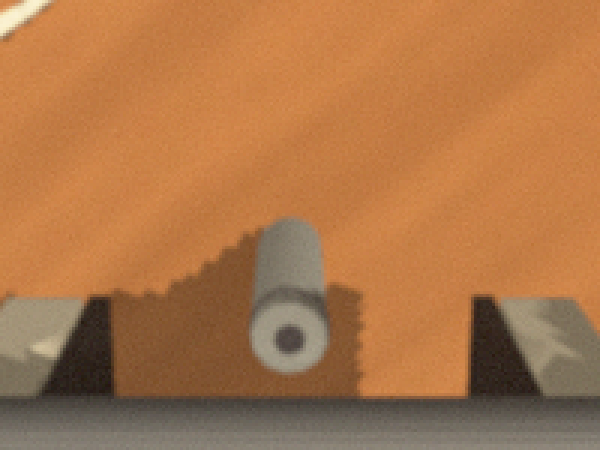

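The post sits centred between the fingers (top at ≈(316,291)). Closing and lifting.

Request:
jog_arm:
  moves:
    - [[0, 0, 0], 0, 1.2]
    - [[0, 0, 0], 0, 1.2]
    - [[0, 0, 0], 0, 1.2]
    - [[0, 0, 0], 0, 1.2]
    - [[0, 0, 0], 0, 1.2]
    - [[0, 0, -3], 0, 1.2]
    - [[0, 0, -5], 0, 1.2]
    - [[0, 0, -5], 0, 1.2]
    - [[0, 0, -5], 0, 1.2]
  newtons: 30

```text
time_s: 4.62
tcp_pos: [0.4156, 0.1565, 0.2043]
eef_rot: [-180.0, 0.0, -70.0]
contact_force: [1.0, 1.2, 0.4]
gripper_width: 0.0122
gripper_force: 0.0
```

Request:
jog_arm:
  moves:
    - [[4.8, 0.6, 0], 0, 1.2]
    - [[4.8, 0.6, 0], 0, 1.2]
    - [[4.8, 0.6, 0], 0, 1.2]
    - [[4.8, 0.6, 0], 0, 1.2]
    - [[3.9, 3.4, 0], 0, 1.2]
    - [[3.9, 3.4, 0], 0, 1.2]
    - [[3.9, 3.4, 0], 0, 1.2]
    - [[3.9, 3.4, 0], 0, 1.2]
    - [[0, 0, 0], 0, 1.2]
    - [[0, 0, 0], 0, 1.2]

```text
time_s: 5.88
tcp_pos: [0.3844, -0.2251, 0.2024]
eef_rot: [180.0, 0.0, -70.1]
contact_force: [0.1, 0.2, 0.5]
gripper_width: 0.0119
gripper_force: 0.0
```

Run:
```python
from h import *
st=get_state();print(st["tcp_pos"],st["eef_rot"],st["contact_force"],st["gripper_width"],st["joints"])
p=capture("wrist");cv2.imwrite("pics/w3.png",p["pixels"]);q=capture("scene");cv2.imwrite("pics/scene3.png",q["pixels"])
for t in ["post_short","post_long","rack"]:
    for r in regions_of(p,t)[:5]:
        ys,xs=np.where(r["pixels"]);print(t,round(r["confidence"],2),np.round(r["pixel"]),xs.min(),xs.max(),ys.min(),ys.max())
```

```text
[ 0.38443444 -0.22506606  0.20244669] [ 1.79995700e+02  1.00813721e-02 -7.00706316e+01] [0.13911153 0.18381035 0.49885411] 0.011888181022733951 [-4.85140729e+00 -2.07997679e+00 -2.59350645e+01 -8.03698968e-03
 -6.61530418e+01  2.47840259e+01]
rack 0.92 [346.  98.] 241 467 0 195
```

View pics/w3.png

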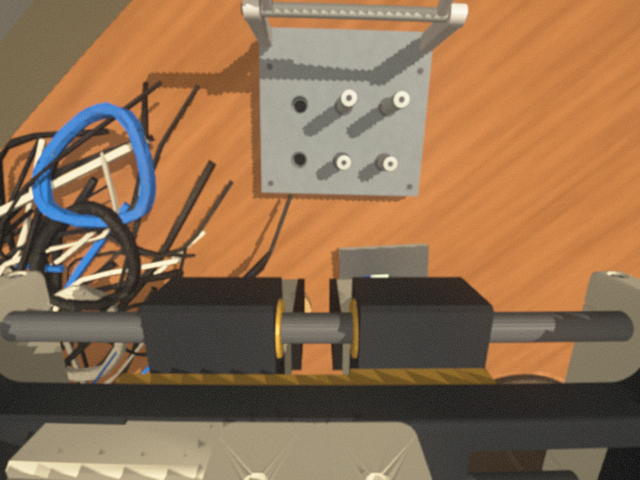

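Wrist view: the rack from above, with empty sockets at (300,104) (long) and (299,159) (short), and post tops at (348,98), (401,99), (343,162) and (390,163). The gripper is empty because the fingers hadn't closed before the lift. Checking the posts now and measuring the rack from the same picture.

Run:
```python
from h import *
from scipy.optimize import least_squares
st=get_state();p=capture("wrist");T=wristT(p,st);im=p["pixels"]
g=cv2.cvtColor(im,cv2.COLOR_BGR2GRAY).astype(float)
def cen(u,v,dark,r=9):
    w=g[v-r:v+r+1,u-r:u+r+1]; b=np.median(w)
    wt=np.clip((b-25-w) if dark else (w-b-30),0,None) ; yy,xx=np.mgrid[v-r:v+r+1,u-r:u+r+1]
    return np.array([(wt*xx).sum(),(wt*yy).sum()])/wt.sum()
def disc(u,v,r=10):   # bright ring: fit
    w=im[v-r:v+r+1,u-r:u+r+1]; m=(w.min(2)>185).astype('uint8')
    c=max(cv2.findContours(m,0,2)[0],key=cv2.contourArea); (x,y),rad=cv2.minEnclosingCircle(c)
    h=cv2.moments(cv2.convexHull(c)); return np.array([h['m10'],h['m01']])/h['m00']+[u-r,v-r],rad
obs=[];pts=[]
for (u,v),X in {(348,98):(.010,0,.083),(401,99):(.010,-.045,.083),(343,162):(-.045,0,.058),(390,163):(-.045,-.045,.058)}.items():
    c,rad=disc(u,v);print(c,rad);obs.append(c);pts.append(X)
sk=[]
def f(a):
    r=R.from_euler('z',a[2]).as_matrix();return (proj(p,np.array(pts)@r.T+[a[0],a[1],0],T)-obs).ravel()
s=least_squares(f,[.396,-.315,-1.22]);print(s.x,np.degrees(s.x[2]),s.fun.round(2))
r=R.from_euler('z',s.x[2]).as_matrix();w=lambda X:r@np.array(X)+[s.x[0],s.x[1],0]
for n,X in dict(ss=(-.045,.045,.024),sl=(.01,.045,.024)).items(): print(n,w(X),proj(p,w(X),T))
print(cen(300,104,1),cen(299,159,1),"hinge",w((.07,0,.098)),"bar",w((.07+.15*.416,0,.098+.15*.909)))
q=capture("scene");cv2.imwrite("pics/scene3.png",q["pixels"]);k=capture("side")
for n,c in(("scene",q),("side",k)):
  for t in ["post_short","post_long"]:
    for R_ in regions_of(c,t)[:3]:
        ys,xs=np.where(R_["pixels"]);print(n,t,round(R_["confidence"],2),np.round(R_["pixel"]),xs.min(),xs.max(),ys.min(),ys.max())
a=cv2.resize(q["pixels"][260:360,210:330],None,fx=3,fy=3);b=cv2.resize(k["pixels"][270:370,250:370],None,fx=3,fy=3)
cv2.imwrite("pics/v3.png",np.hstack([a,b]))
```

```text
[350.50140845  96.49201878] 7.905794143676758
[403.26427256  98.17403315] 8.062357902526855
[344.99453552 161.07377049] 6.559420585632324
[391.64409031 162.6812749 ] 6.603693008422852
[ 0.39404882 -0.33227001 -1.24747343] -71.47496231020972 [ 0.09 -0.07 -0.08  0.04  0.06  0.1  -0.07 -0.08]
ss [ 0.42241978 -0.27530433  0.024     ] [[300.03622509 158.5962017 ]]
sl [ 0.43989433 -0.3274545   0.024     ] [[300.88064359 103.283762  ]]
[301.31812035 104.83029074] [300.57941953 158.17097625] hinge [ 0.41628915 -0.39864295  0.098     ] bar [ 0.43611482 -0.45780969  0.23435   ]
scene post_short 0.62 [275. 288.] 274 280 283 300
scene post_long 0.54 [258. 319.] 251 259 307 330
scene post_long 0.25 [402. 183.] 356 433 95 217
side post_short 0.44 [303. 302.] 301 307 293 312
side post_long 0.43 [301. 334.] 297 304 320 348
```

View pics/v3.png

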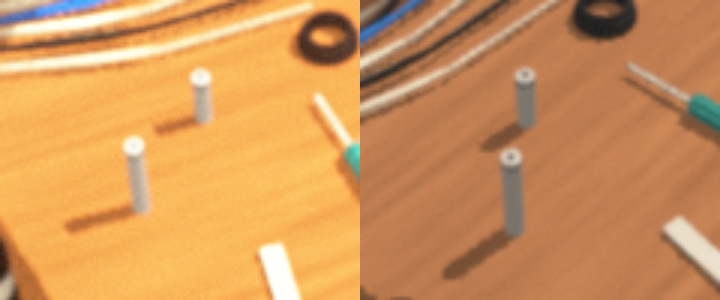

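Both posts are still standing. The rack pose fits to 0.1 px. Going back and closing for longer this time.

Request:
jog_arm:
  moves:
    - [[-3.9, -3.4, 0], 0, 6]
    - [[-3.9, -3.4, 0], 0, 6]
    - [[-3.9, -3.4, 0], 0, 6]
    - [[-3.9, -3.4, 0], 0, 6]
    - [[-4.8, -0.6, 0], 0, 6]
    - [[-4.8, -0.6, 0], 0, 6]
    - [[-4.8, -0.6, 0], 0, 6]
    - [[-4.8, -0.6, 0], 0, 6]
    - [[0, 0, 0], 1.4, 6]
    - [[0, 0, 0], 0, 6]

```text
time_s: 7.72
tcp_pos: [0.4157, 0.1567, 0.2025]
eef_rot: [180.0, -0.0, -71.4]
contact_force: [0.3, 0.2, 0.1]
gripper_width: 0.0599
gripper_force: 0.0
```

Run:
```python
from h import *
st=get_state();print(st["tcp_pos"],st["eef_rot"],st["gripper_width"],shift([.4164,.1568,.023],st))
```

```text
[0.41574568 0.1567134  0.20245037] [ 1.79979146e+02 -1.14789024e-02 -7.13543943e+01] 0.05993334850316569 [ 1.000e-02 -7.000e-02  1.795e+01]
```

Request:
jog_arm:
  moves:
    - [[0, -0.07, 5], 0, 6]
    - [[0, 0, 5], 0, 6]
    - [[0, 0, 5], 0, 4]
    - [[0, 0, 2.9], 0, 3]
    - [[0, 0, 0], 0, 1]
    - [[0, 0, 0], 0, 1]
    - [[0, 0, 0], 0, 1]
    - [[0, 0, 0], 0, 1]
    - [[0, 0, 0], 0, 1]
    - [[0, 0, 0], 0, 1]
    - [[0, 0, 0], 0, 1]
    - [[0, 0, 0], 0, 1]
  newtons: 30

```text
time_s: 9.22
tcp_pos: [0.4166, 0.157, 0.0236]
eef_rot: [180.0, -0.0, -71.4]
contact_force: [0.7, 0.7, 0.5]
gripper_width: 0.0099
gripper_force: 0.0
```

Run:
```python
from h import *
p=capture("wrist");a=cv2.resize(p["pixels"][180:330,220:420],None,fx=2,fy=2);q=capture("side")["pixels"][250:370,220:420]
s=capture("scene")["pixels"][220:340,180:380]
cv2.imwrite("pics/v4.png",np.hstack([a,np.vstack([np.hstack([q,s]),np.zeros((180,400,3),'uint8')])]))
```

```text
(no output)
```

View pics/v4.png

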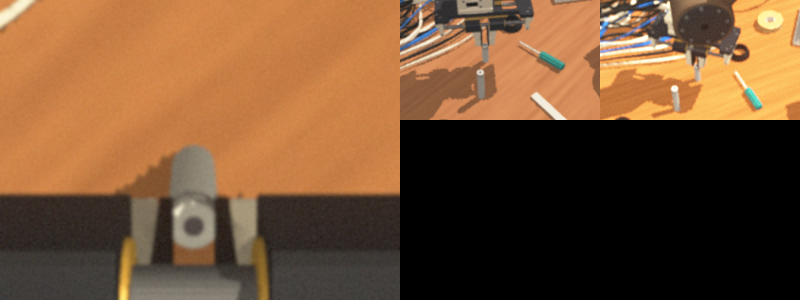

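The post stands between the fingers, but there's a small gap: the opening reads 10 mm with zero grip force, so the reading must be offset. Closing fully.

Request:
jog_arm:
  moves:
    - [[0, 0, 0], 0, 0]
    - [[0, 0, 0], 0, 0]
    - [[0, 0, 0], 0, 0]
    - [[0, 0, 0], 0, 0]
  newtons: 30

```text
time_s: 9.88
tcp_pos: [0.4166, 0.1569, 0.0235]
eef_rot: [180.0, -0.0, -71.4]
contact_force: [0.3, 0.5, 0.1]
gripper_width: 0.0006
gripper_force: 0.0
```

Run:
```python
from h import *
p=capture("wrist");a=cv2.resize(p["pixels"][210:330,250:390],None,fx=2,fy=2);q=capture("side")["pixels"][240:340,250:350]
s=capture("scene")["pixels"][230:330,230:330]
f=lambda x:cv2.resize(x,None,fx=2.4,fy=2.4)
cv2.imwrite("pics/v5.png",np.hstack([a,f(q),f(s)]))
print(get_state())
```

```text
{'time_s': 10.025, 'joints': array([ 4.61680763e+01,  1.01808866e+01, -4.02386439e+01, -3.58986953e-04,
       -3.95776252e+01, -2.75678080e+01]), 'qd': array([-0.01318971,  0.06437821, -0.07065713,  0.06957129,  0.06855181,
       -0.04118589]), 'joint_torque': array([-2.18519664e-03, -3.44155133e+01,  1.98550540e+01,  4.74403381e+00,
       -3.93884358e-03,  1.79207058e-05]), 'tcp_pos': array([0.41658437, 0.15697888, 0.02357517]), 'eef_rot': array([-1.79997584e+02,  1.51910840e-03, -7.14000084e+01]), 'contact_force': array([-0.26010135,  0.33502327, -0.79087757]), 'moment': array([ 0.00861798,  0.03088091, -0.02634033]), 'gripper_force': 0.0, 'gripper_width': 0.00048522986968159497}
```

View pics/v5.png

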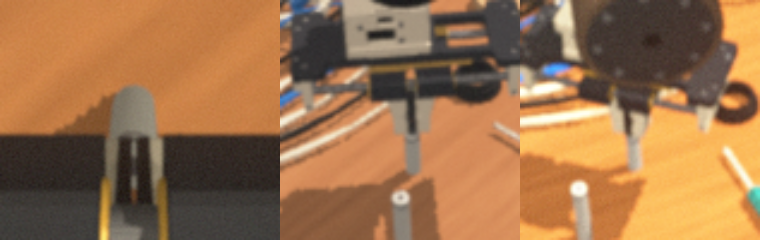

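Side crop: the fingertips end near side ≈ (305,296) and most of the post still shows below them, so the fingers appear to have closed above the post. I'll check that against the projected TCP.

Run:
```python
from h import *
st=get_state();q=capture("side");s=capture("scene");X=[[*st["tcp_pos"][:2],z] for z in (0,.0236,.04,.05,.06,.08)]
print(proj(q,X).round(1),proj(s,X).round(1))
```

```text
[[305.9 309.5]
 [305.6 302.2]
 [305.3 297. ]
 [305.2 293.7]
 [305.  290.4]
 [304.7 283.7]] [[277.7 299.7]
 [277.1 293.3]
 [276.7 288.7]
 [276.5 285.8]
 [276.2 283. ]
 [275.7 277.2]]
```

The real fingertips are about 25–30 mm higher than the reported TCP, which explains the empty closes. Opening, then lowering in steps while watching the force.

Request:
jog_arm:
  moves:
    - [[0, 0, 0], 0, 5]
    - [[0, 0, 0], 0, 5]
    - [[0, 0, 0], 0, 5]
    - [[0, 0, 0], 0, 5]
    - [[0, 0, 0], 0, 5]
    - [[0, 0, 0.5], 0, 5]
    - [[0, 0, 0.5], 0, 5]
    - [[0, 0, 0.5], 0, 5]
    - [[0, 0, 0.5], 0, 5]
    - [[0, 0, 0], 0, 5]

```text
time_s: 11.38
tcp_pos: [0.4163, 0.1567, 0.0031]
eef_rot: [179.9, -0.0, -71.4]
contact_force: [0.4, 0.0, -0.4]
gripper_width: 0.0501
gripper_force: 0.0
```

Request:
jog_arm:
  moves:
    - [[0, 0, 0], 0, 0]
    - [[0, 0, 0], 0, 0]
    - [[0, 0, 0], 0, 0]
    - [[0, 0, 0], 0, 0]
    - [[0, 0, 0], 0, 0]
    - [[0, 0, 0], 0, 0]
  newtons: 30

```text
time_s: 12.12
tcp_pos: [0.4166, 0.157, 0.0036]
eef_rot: [-180.0, 0.0, -71.4]
contact_force: [-0.7, 0.7, 1.4]
gripper_width: 0.0129
gripper_force: 30.0
```

Run:
```python
from h import *
p=capture("wrist");a=cv2.resize(p["pixels"][210:330,250:390],None,fx=2,fy=2);q=capture("side")["pixels"][240:340,250:350]
s=capture("scene")["pixels"][230:330,230:330]
f=lambda x:cv2.resize(x,None,fx=2.4,fy=2.4)
cv2.imwrite("pics/v6.png",np.hstack([a,f(q),f(s)]))
```

```text
(no output)
```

It grips now (12.9 mm, 30 N), but with little overlap. Re-gripping 10 mm lower.

Request:
jog_arm:
  moves:
    - [[0, 0, 0], 0, 2.5]
    - [[0, 0, 0], 0, 2.5]
    - [[0, 0, 0], 0, 2.5]
    - [[0, 0, 0.5], 0, 2.5]
    - [[0, 0, 0.5], 0, 2.5]
    - [[0, 0, 0], 0, 0]
    - [[0, 0, 0], 0, 0]
    - [[0, 0, 0], 0, 0]
    - [[0, 0, 0], 0, 0]
    - [[0, 0, 0], 0, 0]
  newtons: 30

```text
time_s: 13.52
tcp_pos: [0.4166, 0.157, -0.0064]
eef_rot: [-180.0, 0.0, -71.4]
contact_force: [-0.3, -0.0, -0.4]
gripper_width: 0.0134
gripper_force: 30.0
```

Request:
jog_arm:
  moves:
    - [[0, 0, -2], 0, 0]
    - [[0, 0, -4], 0, 0]
    - [[0, 0, -5], 0, 0]
    - [[0, 0, -5], 0, 0]
    - [[0, 0, 0], 0, 0]
    - [[0, 0, 0], 0, 0]

```text
time_s: 14.28
tcp_pos: [0.4161, 0.1568, 0.1532]
eef_rot: [180.0, 0.0, -71.4]
contact_force: [-1.0, -0.8, -1.3]
gripper_width: 0.0132
gripper_force: 30.0
```

Run:
```python
from h import *
st=get_state();print(st["tcp_pos"],st["eef_rot"],st["gripper_width"])
p=capture("wrist");a=cv2.resize(p["pixels"][210:330,250:390],None,fx=3,fy=3);q=capture("side")["pixels"]
print([ (r["confidence"],r["pixel"]) for r in regions_of(p,"post_short")])
T=wristT(p,st);X=[.4164,.1568]
# expected bottom of held post (dropped -0.0065 ref + lift)
b=st["tcp_pos"][2]+.0065
print(proj(p,[[*st["tcp_pos"][:2],b],[*st["tcp_pos"][:2],b+.05]],T))
c=proj(capture("side"),st["tcp_pos"])[0].astype(int)
f=cv2.resize(q[c[1]-70:c[1]+50,c[0]-50:c[0]+50],None,fx=3,fy=3)
cv2.imwrite("pics/v7.png",np.hstack([a,f]))
```

```text
[0.4161248  0.15678086 0.15321566] [ 1.79991882e+02  2.74228537e-02 -7.14174944e+01] 0.013168870076883527
[(0.93, [314.9, 292.3])]
[[316.35900867 277.37928279]
 [316.26640064 319.68970859]]
```

View pics/v7.png

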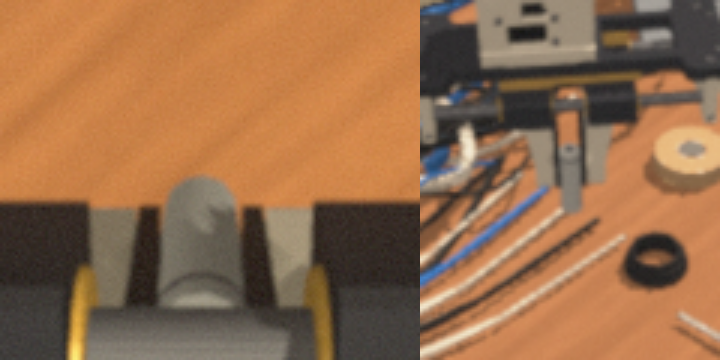

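The post is held upright and central (bottom edge ≈ (316,269) in the wrist picture), with about 20 mm below the tips.

Run:
```python
from h import *
st=get_state();a=shift([.46,-.05,.153],st);b=shift([.4224,-.2753,.153],st);print(a,b-a)
```

```text
[20.97  2.41 -0.03] [20.15 10.75  0.04]
```

Request:
jog_arm:
  moves:
    - [[4.2, 0.5, 0], 0, 0]
    - [[4.2, 0.5, 0], 0, 0]
    - [[4.2, 0.5, 0], 0, 0]
    - [[4.2, 0.5, 0], 0, 0]
    - [[4.17, 0.41, 0], 0, 0]
    - [[4.0, 2.15, 0], 0, 0]
    - [[4.0, 2.15, 0], 0, 0]
    - [[4.0, 2.15, 0], 0, 0]
    - [[4.0, 2.15, 0], 0, 0]
    - [[4.15, 2.15, 0], 0.1, 0]
    - [[0, 0, 0], 0, 0]
    - [[0, 0, 0], 0, 0]

```text
time_s: 15.98
tcp_pos: [0.4225, -0.2747, 0.1526]
eef_rot: [179.9, 0.1, -71.6]
contact_force: [-0.2, 0.4, -0.4]
gripper_width: 0.013
gripper_force: 30.0
```

Run:
```python
from h import *
st=get_state();print(st["tcp_pos"],st["eef_rot"],st["gripper_width"],shift([.4224,-.2753,.03],st))
```

```text
[ 0.42245345 -0.27469313  0.15263396] [ 1.79912244e+02  5.99007118e-02 -7.15614510e+01] 0.013022159933525982 [7.000e-02 1.000e-02 1.226e+01]
```

Request:
jog_arm:
  moves:
    - [[0, 0, 4], 0, 0]
    - [[0, 0, 4], 0, 0]
    - [[0, 0, 3], 0, 0]
    - [[0, 0, 1.2], 0, 0]
    - [[0, 0, 0], 0, 0]
    - [[0, 0, 0], 0, 0]

```text
time_s: 16.73
tcp_pos: [0.4241, -0.2747, 0.0327]
eef_rot: [-179.9, -0.1, -71.5]
contact_force: [0.8, -0.3, -0.7]
gripper_width: 0.0132
gripper_force: 30.0
```

```bash
cat >> h.py <<'E'
def avg(n=6):
    P=[];A=[]
    for _ in range(n):
        s=get_state();P.append(s["tcp_pos"]);A.append(s["eef_rot"][2]);capture("wrist")
    s=dict(s);s["tcp_pos"]=np.mean(P,0);s["eef_rot"]=[180,0,np.mean(A)];print(s["tcp_pos"],np.mean(A),np.std(P,0),s["contact_force"],s["gripper_width"]);return s
E
python3 - <<'E'
from h import *
st=avg();print(shift([.4224,-.2753,.03],st))
E
```

```text
[ 0.42382516 -0.2748332   0.03260857] -71.4831289642883 [2.32728838e-04 5.80756767e-05 1.70134293e-04] [-0.00922564  0.22511892 -0.45818601] 0.012814828518121497
[-0.    0.15  0.26]
```

Request:
jog_arm:
  moves:
    - [[0, 0.15, 0.6], 0, 0]
    - [[0, 0, 0.5], 0, 0]
    - [[0, 0, 0.3], 0, 0]
    - [[0, 0, 0.3], 0, 0]
    - [[0, 0, 0], 0, 0]

```text
time_s: 17.65
tcp_pos: [0.4216, -0.2752, 0.0143]
eef_rot: [180.0, 0.0, -71.5]
contact_force: [0.8, -0.0, -0.7]
gripper_width: 0.0133
gripper_force: 30.0
```

Run:
```python
from h import *
st=avg();print(shift([.4224,-.2753,.0016],st))
```

```text
[ 0.42165958 -0.2752124   0.01454375] -71.49818734131951 [2.91493206e-05 1.25210592e-05 1.36553402e-04] [ 1.05414276 -0.62408241 -1.19571912] 0.01315237161703089
[ 0.03 -0.07  1.29]
```

The bottom is 3 mm below the mouth with no force, so it's entering the socket. Continuing down.

Request:
jog_arm:
  moves:
    - [[0, -0.06, 0.3], 0, 0]
    - [[0, 0, 0.3], 0, 0]
    - [[0, 0, 0.3], 0, 0]
    - [[0, 0, 0.2], 0, 0]
    - [[0, 0, 0.2], 0, 0]
    - [[0, 0, 0], 0, 0]

```text
time_s: 18.7
tcp_pos: [0.4221, -0.275, 0.0015]
eef_rot: [180.0, 0.0, -71.5]
contact_force: [-0.3, -0.7, -0.8]
gripper_width: 0.0134
gripper_force: 30.0
```

Request:
jog_arm:
  moves:
    - [[0, 0, 0.15], 0, 0]
    - [[0, 0, 0], 0, 0]

```text
time_s: 18.95
tcp_pos: [0.4225, -0.2753, 0.0012]
eef_rot: [-180.0, -0.0, -71.5]
contact_force: [-2.8, 1.1, 12.5]
gripper_width: 0.0132
gripper_force: 30.0
```

The 12.5 N push from below means the post is on the socket floor. Releasing and rising.

Request:
jog_arm:
  moves:
    - [[0, 0, -0.1], 0, 2.4]
    - [[0, 0, 0], 0, 2.4]
    - [[0, 0, 0], 0, 2.4]
    - [[0, 0, -2], 0, 2.4]
    - [[0, 0, -4], 0, 2.4]
    - [[0, 0, -5], 0, 2.4]
    - [[0, 0, -5], 0, 2.4]
    - [[0, 0, -4], 0, 2.4]
    - [[-4, -2.1, 0], 0, 5]
    - [[-4, -2.1, 0], 0, 5]
    - [[-4, -2.1, 0], 0, 5]
    - [[-4, -2.1, 0], 0, 5]

```text
time_s: 20.45
tcp_pos: [0.451, -0.0952, 0.201]
eef_rot: [-180.0, 0.0, -71.5]
contact_force: [0.4, -0.0, -0.6]
gripper_width: 0.0497
gripper_force: 0.0
```

Run:
```python
from h import *
st=avg(2)
k=capture("side");s=capture("scene")
T=np.array(k["world_from_camera"])
# expected top of newly placed post
print(proj(k,[[.4224,-.2753,.058]]),proj(k,[[.394+.0174-.045*.318*0,-.332,.0]]))
im=k["pixels"]
for n,c in(("scene",s),("side",k)):
  for t in ["post_short","post_long"]:
    for r in regions_of(c,t)[:4]:
        ys,xs=np.where(r["pixels"]);print(n,t,round(r["confidence"],2),np.round(r["pixel"]),xs.min(),xs.max(),ys.min(),ys.max())
cv2.imwrite("pics/side8.png",im)
a=shift([.45,.05,.22],st);b=shift([.43,.21,.22],st);print(a,b-a)
```

```text
[ 0.45145138 -0.09362291  0.20108443] -71.48523329601096 [4.75573161e-04 1.61497027e-03 5.53731859e-05] [1.18213845 3.98665552 0.55762618] 0.04976676569433072
[[340.98920169 184.92277447]] [[347.74652295 191.85897288]]
scene post_short 0.45 [373. 190.] 371 375 186 195
scene post_long 0.52 [259. 318.] 251 259 306 330
side post_short 0.44 [340. 192.] 338 342 185 196
side post_long 0.59 [302. 333.] 297 304 320 348
[-13.67  -4.42  -1.89] [-15.8   -3.19   0.  ]
```

The short post stands at side (340,185–196), as predicted (top (341,185)). Now the long post.

Request:
jog_arm:
  moves:
    - [[-4.5, -1.5, -0.6], 0, 6]
    - [[-4.5, -1.5, -0.6], 0, 6]
    - [[-4.5, -1.5, -0.6], 0, 6]
    - [[-5.2, -0.9, 0], 0, 6]
    - [[-5.2, -0.9, 0], 0, 6]
    - [[-5.2, -0.9, 0], 0, 6]
    - [[0, 0, 0], 0, 6]
    - [[0, 0, 0], 0, 6]

```text
time_s: 21.85
tcp_pos: [0.4271, 0.2016, 0.2188]
eef_rot: [180.0, -0.0, -71.5]
contact_force: [-0.3, -0.9, -0.2]
gripper_width: 0.0598
gripper_force: 0.0
```

Run:
```python
from h import *
st=avg(4);p=capture("wrist");T=wristT(p,st);im=p["pixels"]
u,v=proj(p,[[.402,.255,.075]],T)[0].round().astype(int);print(u,v)
r=20;w=im[v-r:v+r+1,u-r:u+r+1];m=(w.min(2)>150).astype('uint8')
n,l,s,c=cv2.connectedComponentsWithStats(m);print(s[1:5],c[1:5]+[u-r,v-r])
print([(a["confidence"],a["pixel"]) for a in regions_of(p,"post_long")])
i=1+np.argmax(s[1:,4]);C=c[i]+[u-r,v-r];X=onz(p,C,.075,T);print(X,shift([X[0],X[1],.15],st))
cv2.imwrite("pics/z2.png",cv2.resize(w,None,fx=8,fy=8,interpolation=0))
for y in range(0,41,2): print(''.join('%4d'%x for x in w[y,::2].min(1)))
```

```text
[0.4271679  0.20117576 0.21894262] -71.57077973404859 [8.53135515e-05 2.44648497e-04 9.20482462e-05] [-0.7175915  -0.69657653  0.21282412] 0.06047970738431862
323 277
[[ 16  13  13  12 107]] [[325.25233645 275.37383178]]
[(0.8, [322.1, 266.1])]
[0.40014896 0.25300374 0.075     ] [-5.77  0.92  6.89]
  71  76  71  67  55  51  48  53  90  97 107 115 118 115  77  71  76  70  73  68  69
  68  60  58  49  49  51  51  48  88 100 109 119 119 119  78  71  73  74  75  76  70
  63  53  49  44  52  53  50  47  84  97 111 119 120 119  80  72  71  71  74  73  77
  54  54  55  46  49  48  46  52  90 105 109 117 119 125  83  70  70  72  67  74  71
  54  44  47  45  51  43  53  65  96  95 109 117 121 121  91  69  76  72  74  67  74
  50  52  47  50  50  58  65  71  94 100 103 108 115 124  96  71  71  65  71  76  71
  44  51  48  60  65  71  72  75  93  92 118 133 126 112  94  66  67  72  70  70  73
  52  48  54  70  72  70  70  70  82 151 192 203 199 170 102  70  72  74  73  72  76
  52  66  74  73  73  68  67  72 116 199 200 183 196 208 159  73  66  69  72  72  72
  70  79  72  74  68  76  72  72 15
[... 284 characters left out ...]
  72  71  71  69  71
  71  62  67  69  70  66  73  66  60  63  72  73  76  71  69  73  69  72  67  72  75
  72  69  69  68  72  71  65  65  64  69  64  70  72  73  72  74  75  74  68  80  75
  68  70  70  69  67  67  65  66  71  72  67  72  70  74  72  69  75  76  73  76  76
  71  71  68  68  67  70  66  73  70  69  72  70  64  73  71  67  72  73  73  77  75
  64  61  64  66  61  73  64  72  73  74  74  70  80  70  75  73  73  79  72  76  72
  64  63  65  68  70  66  74  73  69  69  76  78  76  74  70  75  74  78  82  81  77
  70  64  70  69  72  64  72  70  73  77  71  74  73  76  74  75  74  72  69  70  75
  69  71  66  74  72  70  68  71  75  76  76  71  71  73  73  71  74  75  72  80  74
```

The long post is at (0.400, 0.253).

Request:
jog_arm:
  moves:
    - [[-2.9, 0.45, 2.5], 0, 6]
    - [[-2.87, 0.47, 2.5], 0, 6]
    - [[0, 0, 5], 0, 6]
    - [[0, 0, 4], 0, 6]
    - [[0, 0, 3], 0, 6]
    - [[0, 0, 2.6], 0, 6]
    - [[0, 0, 0], 0, 4]
    - [[0, 0, 0], 0, 3]

```text
time_s: 23.15
tcp_pos: [0.4006, 0.2543, 0.024]
eef_rot: [-179.9, 0.0, -71.5]
contact_force: [0.1, 0.3, 0.5]
gripper_width: 0.0454
gripper_force: 0.0
```

Run:
```python
from h import *
st=avg(4);print(shift([.4001,.2530,.0186],st))
```

```text
[0.40062741 0.25456673 0.02419859] -71.50310432260603 [4.92968607e-05 1.53430675e-04 1.31876630e-04] [0.3795402  0.31096944 1.03337402] 0.034166660082953736
[0.13 0.1  0.56]
```

Request:
jog_arm:
  moves:
    - [[0.13, 0.1, 0.55], 0, 3]
    - [[0, 0, 0], 0, 0]
    - [[0, 0, 0], 0, 0]
    - [[0, 0, 0], 0, 0]
    - [[0, 0, 0], 0, 0]
    - [[0, 0, 0], 0, 0]
  newtons: 30

```text
time_s: 24.1
tcp_pos: [0.3994, 0.2524, 0.0175]
eef_rot: [180.0, -0.0, -71.5]
contact_force: [0.6, 0.4, 0.1]
gripper_width: 0.0131
gripper_force: 30.0
```

Run:
```python
from h import *
st=avg(4);d=st["tcp_pos"]-[.4001,.2530,0];print("grip offs",d)
a=shift([.46,-.02,.19],st);b=shift([.4399,-.3275,.19],st);print(a,b-a)
```

```text
[0.3993964  0.25242006 0.0175322 ] -71.49893747094714 [1.20095309e-05 1.00744964e-05 1.10934979e-05] [ 0.62126425 -0.25777953 -0.42692071] 0.013671386305986282
grip offs [-0.0007036  -0.00057994  0.0175322 ]
[ 27.76   2.9  -17.25] [28.52 11.66  0.  ]
```

Request:
jog_arm:
  moves:
    - [[0, 0, -3], 0, 0]
    - [[0, 0, -4.8], 0, 0]
    - [[0, 0, -4.8], 0, 0]
    - [[0, 0, -4.7], 0, 0]
    - [[5.5, 0.6, 0], 0, 0]
    - [[5.5, 0.6, 0], 0, 0]
    - [[5.5, 0.6, 0], 0, 0]
    - [[5.5, 0.6, 0], 0, 0]
    - [[5.7, 0.5, 0], 0, 0]

```text
time_s: 25.42
tcp_pos: [0.4597, -0.0211, 0.1908]
eef_rot: [-180.0, 0.0, -71.5]
contact_force: [0.1, 0.5, -1.4]
gripper_width: 0.0131
gripper_force: 30.0
```

Request:
jog_arm:
  moves:
    - [[4.7, 1.95, 0], 0, 0]
    - [[4.7, 1.95, 0], 0, 0]
    - [[4.7, 1.95, 0], 0, 0]
    - [[4.7, 1.95, 0], 0, 0]
    - [[4.7, 1.95, 0], 0, 0]
    - [[4.7, 1.9, 0], 0, 0]
    - [[0, 0, 0], 0, 0]
    - [[0, 0, 0], 0, 0]

```text
time_s: 26.42
tcp_pos: [0.4383, -0.3238, 0.1901]
eef_rot: [180.0, 0.0, -71.6]
contact_force: [0.2, -0.9, -1.2]
gripper_width: 0.0133
gripper_force: 30.0
```

Run:
```python
from h import *
st=avg(4);print(shift([.4399,-.3275,.052],st))
```

```text
[ 0.43865111 -0.32330053  0.19039251] -71.48891215463885 [0.00024873 0.00034285 0.00023233] [-0.14845656 -1.37133749 -1.68595746] 0.013032729898931618
[4.400e-01 1.000e-02 1.384e+01]
```

Request:
jog_arm:
  moves:
    - [[0.44, 0, 3.5], 0, 0]
    - [[0, 0, 3.5], 0, 0]
    - [[0, 0, 3.5], 0, 0]
    - [[0, 0, 2.3], 0, 0]
    - [[0, 0, 1.0], 0, 0]
    - [[0, 0, 0], 0, 0]
    - [[0, 0, 0], 0, 0]

```text
time_s: 27.5
tcp_pos: [0.4411, -0.3282, 0.0537]
eef_rot: [-179.9, -0.1, -71.5]
contact_force: [-0.7, 0.5, -1.5]
gripper_width: 0.0131
gripper_force: 30.0
```

Run:
```python
from h import *
st=avg(5);print(shift([.4399,-.3275,.0255],st))
```

```text
[ 0.44094037 -0.32820639  0.05359812] -71.48287071601192 [1.64234904e-04 2.73043061e-05 1.35606280e-04] [-0.03892504 -0.06423421 -0.4891588 ] 0.013390733111449298
[-0.1   0.08  2.81]
```

Request:
jog_arm:
  moves:
    - [[-0.1, 0.07, 0.5], 0, 0]
    - [[0, 0, 0.4], 0, 0]
    - [[0, 0, 0.3], 0, 0]
    - [[0, 0, 0.3], 0, 0]
    - [[0, 0, 0], 0, 0]

```text
time_s: 28.38
tcp_pos: [0.4391, -0.3273, 0.0372]
eef_rot: [180.0, 0.0, -71.5]
contact_force: [0.8, -0.1, -0.4]
gripper_width: 0.0131
gripper_force: 30.0
```

Run:
```python
from h import *
st=avg(4);print(shift([.4399,-.3275,.0255],st))
```

```text
[ 0.43919047 -0.3273088   0.03745044] -71.49941500390764 [5.50431100e-05 3.37916864e-05 1.46432957e-04] [ 0.07578793  0.79887931 -1.50376255] 0.01323404062033429
[ 0.04 -0.06  1.2 ]
```

Bottom ≈ 0.020, below the mouth, with no force. Pushing down to the floor.

Request:
jog_arm:
  moves:
    - [[0.03, -0.06, 0.3], 0, 0]
    - [[0, 0, 0.3], 0, 0]
    - [[0, 0, 0.3], 0, 0]
    - [[0, 0, 0.2], 0, 0]
    - [[0, 0, 0.2], 0, 0]
    - [[0, 0, 0], 0, 0]

```text
time_s: 29.32
tcp_pos: [0.4402, -0.3277, 0.0254]
eef_rot: [-180.0, -0.1, -71.5]
contact_force: [-2.3, 1.2, 7.5]
gripper_width: 0.013
gripper_force: 30.0
```

Request:
jog_arm:
  moves:
    - [[0, 0, -0.1], 0, 2.4]
    - [[0, 0, 0], 0, 2.4]
    - [[0, 0, 0], 0, 2.4]
    - [[0, 0, -2], 0, 2.4]
    - [[0, 0, -4], 0, 2.4]
    - [[0, 0, -5], 0, 2.4]
    - [[0, 0, -5], 0, 2.4]
    - [[-3, -3, -4], 0, 2.4]
    - [[-3, -3, -3], 0, 4]
    - [[0, 0, -3], 0, 4]
    - [[0, 0, 0], 0, 4]

```text
time_s: 30.7
tcp_pos: [0.4792, -0.2513, 0.2881]
eef_rot: [-179.8, -0.1, -71.4]
contact_force: [0.3, 0.6, -0.6]
gripper_width: 0.0394
gripper_force: 0.0
```

Run:
```python
from h import *
st=avg(3);k=capture("side");s=capture("scene");p=capture("wrist");T=wristT(p,st)
for n,c in(("scene",s),("side",k)):
  for t in ["post_short","post_long","flap","flap_bar"]:
    for r in regions_of(c,t)[:3]:
        ys,xs=np.where(r["pixels"]);print(n,t,round(r["confidence"],2),np.round(r["pixel"]),xs.min(),xs.max(),ys.min(),ys.max())
C=np.array([.39405,-.33227,0]);r=R.from_euler('z',-1.2475).as_matrix();w=lambda X:r@np.array(X)+C
print("longtop",proj(k,w((.01,.045,.083))),"shorttop",proj(k,w((-.045,.045,.058))))
b=[w((.132,y,.2343)) for y in (-.062,0,.062)];print("bar",b[1],proj(k,b),proj(s,b),proj(p,b,T))
a=cv2.resize(k["pixels"][85:225,300:400],None,fx=4,fy=4);bb=cv2.resize(s["pixels"][80:220,330:430],None,fx=4,fy=4)
for pp in proj(k,b): cv2.circle(a,tuple(((pp-[300,85])*4).astype(int)),3,(0,0,255),1)
for pp in proj(s,b): cv2.circle(bb,tuple(((pp-[330,80])*4).astype(int)),3,(0,0,255),1)
cv2.imwrite("pics/v9.png",np.hstack([a,bb]))
```

```text
[ 0.47833934 -0.25124952  0.28653118] -71.46393402243366 [6.48481783e-04 4.56660414e-05 1.18068486e-03] [ 0.24185006 -0.40057321 -0.3751016 ] 0.03990421868041514
scene post_short 0.49 [392. 175.] 355 415 93 216
scene post_short 0.42 [370. 190.] 371 376 185 196
scene post_long 0.69 [394. 173.] 355 415 93 217
scene post_long 0.56 [381. 174.] 376 380 166 184
scene post_long 0.55 [371. 191.] 371 375 185 196
scene flap 0.71 [398. 130.] 375 414 93 155
scene flap_bar 0.63 [397. 128.] 374 415 93 156
side post_long 0.67 [336. 174.] 335 339 168 186
side post_long 0.38 [341. 190.] 338 342 185 197
side post_long 0.21 [355. 168.] 322 385 98 209
side flap 0.66 [346. 128.] 325 372 99 156
side flap_bar 0.67 [350. 132.] 325 373 98 156
longtop [[338.66620096 167.67742247]] shorttop [[340.98183875 184.92097141]]
bar [ 0.43598559 -0.45743152  0.2343    ] [[370.13857229 100.00285696]
 [349.32320027 100.96140185]
 [328.36299525 101.93743567]] [[430.23936274 102.91935805]
 [407.65331623  99.48277885]
 [385.42660004  96.11953887]] [[584.53643952 -30.42625031]
 [487.40270117 -33.63917758]
 [387.61496789 -35.41695106]]
```

View pics/v9.png

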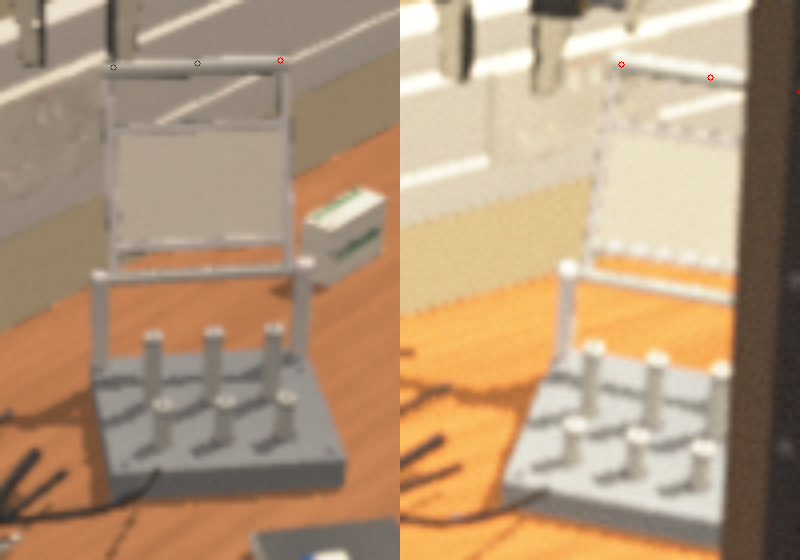

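Both loose posts now stand level with their row neighbours, and the predicted bar points (red) lie on the pull bar, at side row ≈ 101. Next I'll turn the hand 90° for the bar and check how far away the wall is.

Request:
jog_arm:
  moves:
    - [[0, 0, 0], 10, 5]
    - [[0, 0, 0], 10, 5]
    - [[0, 0, 0], 10, 5]
    - [[0, 0, 0], 10, 5]
    - [[0, 0, 0], 10, 5]
    - [[0, 0, 0], 10, 5]
    - [[0, 0, 0], 10, 5]
    - [[0, 0, 0], 10, 5]
    - [[0, 0, 0], 10, 5]
    - [[0, 0, 0], 0, 5]
  newtons: 30

```text
time_s: 32.65
tcp_pos: [0.4778, -0.2515, 0.2856]
eef_rot: [-180.0, 0.0, -161.4]
contact_force: [0.5, -0.5, 0.3]
gripper_width: 0.0501
gripper_force: 0.0
```

Run:
```python
from h import *
st=avg(3);k=capture("side")
print("wall foot",onz(k,(300,165),0),onz(k,(400,116),0))
print(st["joints"],shift([.4360,-.4574,.287],st),shift([.4360,-.4574,.187],st))
```

```text
[ 0.47776287 -0.25146412  0.28558858] -161.32701679611827 [9.95296859e-06 1.08032973e-05 7.30109409e-06] [-0.38716557  0.30796072  0.35400593] 0.04991781840812353
wall foot [ 0.59612861 -0.45992548  0.        ] [ 0.30630148 -0.92421132  0.        ]
[-6.94773442e+00  5.00795318e+00 -7.76350779e+00  2.06257942e-03
 -7.72258463e+01 -6.43179863e+01] [ 10.55 -18.17  -0.14] [ 10.55 -18.17   9.86]
```

Request:
jog_arm:
  moves:
    - [[2.6, -4.5, 0], 0.1, 5]
    - [[2.6, -4.5, 0], 0, 5]
    - [[2.6, -4.5, 0], 0, 5]
    - [[2.7, -4.6, 0], 0, 5]
    - [[0, 0, 2], 0, 5]
    - [[0, 0, 2], 0, 5]
    - [[0, 0, 0], 0, 5]

```text
time_s: 33.72
tcp_pos: [0.4344, -0.456, 0.2438]
eef_rot: [179.8, -0.1, -161.5]
contact_force: [0.6, -0.8, 0.7]
gripper_width: 0.05
gripper_force: 0.0
```

Run:
```python
from h import *
st=avg(4);print(shift([.4360,-.4574,.187],st))
k=capture("side");print([(r["confidence"],r["pixel"]) for r in regions_of(k,"flap")[:1]])
p=capture("wrist");cv2.imwrite("pics/w10.png",p["pixels"][150:400,100:540])
```

```text
[ 0.43521881 -0.45638919  0.24551024] -161.53472722752213 [0.00051748 0.00025793 0.00109072] [0.65650138 0.64774494 0.6139779 ] 0.05002799095096295
[-0.04 -0.12  5.85]
[(0.77, [347.9, 128.6])]
```

View pics/w10.png

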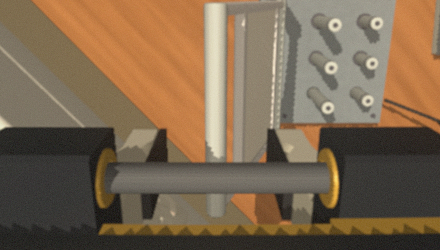

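The wrist view shows the bar midway between the fingers (crop column ≈ 216) and all six posts standing. Lowering.

Request:
jog_arm:
  moves:
    - [[0, 0, 2], 0, 5]
    - [[0, 0, 2], 0, 5]
    - [[0, 0, 1.2], 0, 5]
    - [[0, 0, 0.5], 0, 5]
    - [[0, 0, 0], 0, 5]
    - [[0, 0, 0], 0, 5]

```text
time_s: 34.83
tcp_pos: [0.4357, -0.4567, 0.1893]
eef_rot: [-179.9, 0.0, -161.6]
contact_force: [-0.1, -0.9, 0.3]
gripper_width: 0.0503
gripper_force: 0.0
```

Request:
jog_arm:
  moves:
    - [[0, 0, 0], 0, 2.5]
    - [[0, 0, 0], 0, 2.0]
    - [[0, 0, 0], 0, 0]
    - [[0, 0, 0], 0, 0]
    - [[0, 0, 0], 0, 0]
    - [[0, 0, 0], 0, 0]
  newtons: 12

```text
time_s: 35.58
tcp_pos: [0.4354, -0.4564, 0.1886]
eef_rot: [-180.0, 0.0, -161.6]
contact_force: [-0.4, -0.4, -0.3]
gripper_width: 0.0135
gripper_force: 12.0
```

Run:
```python
from h import *
st=avg(4);C=np.array([.39405,-.33227,0]);r=R.from_euler('z',-1.2475).as_matrix()
print("tcp in rack",r.T@(st["tcp_pos"]-C), st["contact_force"],st["moment"],get_state()["gripper_force"])
```

```text
[ 0.43537276 -0.45644572  0.18861016] -161.59846186479834 [9.71682468e-06 8.38253274e-06 8.39652106e-06] [-0.13175154  0.09439694  0.77724449] 0.01357546948877759
tcp in rack [ 0.13087058 -0.0002679   0.18861016] [-0.13175154  0.09439694  0.77724449] [-0.26569402 -0.12827649  0.05336064] 11.999950110912323
```

The bar is gripped (12 N, rack x = 131 mm). Swinging it along the arc.

Request:
jog_arm:
  moves:
    - [[0, 0.43, -0.19], 0, 0]
    - [[0, 0.43, -0.17], 0, 0]
    - [[0, 0.43, -0.16], 0, 0]
    - [[0, 0.44, -0.15], 0, 0]
    - [[0, 0.44, -0.13], 0, 0]
    - [[0, 0.44, -0.11], 0, 0]
    - [[0, 0.45, -0.11], 0, 0]
    - [[0, 0.45, -0.09], 0, 0]
    - [[0, 0.45, -0.07], 0, 0]
    - [[0, 0.45, -0.07], 0, 0]
    - [[0, 0.4, -0.04], 0, 0]
    - [[0, 0, 0], 0, 0]
  newtons: 20

```text
time_s: 37.28
tcp_pos: [0.4201, -0.4103, 0.2015]
eef_rot: [180.0, 0.0, -161.6]
contact_force: [1.3, -1.5, 0.9]
gripper_width: 0.0132
gripper_force: 20.0
```

```bash
cat > m.py <<'E'
from h import *
st=avg(4);C=np.array([.39405,-.33227,0]);r=R.from_euler('z',-1.2475).as_matrix()
a=r.T@(st["tcp_pos"]-C);print("tcp in rack",a, "rel bar ang",np.degrees(np.arctan2(a[0]-.07,a[2]+.0458-.098)),"shift",shift(r@np.array([.07,a[1],.248-.0458])+C,st),get_state()["gripper_force"])
k=capture("side")
b=[r@np.array((a[0],y,a[2]+.0458))+C for y in(-.062,0,.062)];print(proj(k,b).round(1))
for q in regions_of(k,"flap")[:1]:
    ys,xs=np.where(q["pixels"]);print(q["confidence"],q["pixel"],xs.min(),xs.max(),ys.min(),ys.max())
E
python3 m.py
```

```text
[ 0.42016013 -0.41049931  0.20142417] -161.59061449295115 [4.19290862e-05 1.52668838e-04 1.57906000e-05] [ 2.01014223 -1.1854834   1.58644756] 0.013165445141861373
tcp in rack [ 8.24715426e-02 -9.55145980e-05  2.01424171e-01] rel bar ang 4.777442903908539 shift [ 0.    1.25 -0.08] 20.000353753566742
[[373.6 102.3]
 [352.  103.3]
 [330.3 104.3]]
0.86 [347.4, 129.9] 326 375 101 156
```

Request:
jog_arm:
  moves:
    - [[0, 0.3, -0.03], 0, 0]
    - [[0, 0.3, -0.03], 0, 0]
    - [[0, 0.3, -0.02], 0, 0]
    - [[0, 0.2, 0], 0, 0]
    - [[0, 0.1, 0], 0, 0]
    - [[0, 0, 0], 0, 0]
    - [[0, 0, 0], 0, 0]
    - [[0, 0, 0], 0, 0]

```text
time_s: 38.58
tcp_pos: [0.4164, -0.3994, 0.2023]
eef_rot: [-180.0, 0.0, -161.6]
contact_force: [0.8, -1.4, 2.1]
gripper_width: 0.0135
gripper_force: 20.0
```

```bash
python3 m.py
python3 - <<'E'
from h import *
k=capture("scene");s=capture("side");cv2.imwrite("pics/sc11.png",k["pixels"]);cv2.imwrite("pics/si11.png",s["pixels"])
C=np.array([.39405,-.33227,0]);r=R.from_euler('z',-1.2475).as_matrix()
for n,c in(("scene",k),("side",s)):
  for t in ["post_short","post_long","flap"]:
    for q in regions_of(c,t)[:2]:
        ys,xs=np.where(q["pixels"]);print(n,t,round(q["confidence"],2),np.round(q["pixel"]),xs.min(),xs.max(),ys.min(),ys.max())
  for th in (1.5,1.571,1.65):   # panel/arm points for checking
    P=[r@np.array((.07-d*np.cos(th),y,.098+d*np.sin(th)))+C for d in(.018,.112,.15) for y in(.07,-.07)];print(n,th,proj(c,P).round(1).tolist())
E
```

```text
[ 0.41644296 -0.39940839  0.2022981 ] -161.6017478614647 [7.97660015e-06 3.59136122e-06 7.42267557e-06] [ 1.20206918 -1.06072478  2.18778371] 0.013381801156851527
tcp in rack [ 7.07742826e-02 -9.65994074e-05  2.02298098e-01] rel bar ang 0.2955582589776805 shift [0.   0.08 0.01] 20.000469982624054
[[374.4 103.6]
 [352.6 104.6]
 [330.8 105.6]]
0.94 [349.0, 131.4] 326 376 102 156
scene post_short 0.46 [373. 189.] 370 375 185 197
scene flap 0.87 [383. 129.] 374 387 100 152
scene 1.5 [[374.9, 143.8], [424.2, 152.2], [376.4, 116.5], [427.9, 124.8], [377.0, 104.8], [429.5, 113.0]]
scene 1.571 [[375.0, 143.6], [424.3, 152.0], [377.0, 114.9], [428.4, 123.1], [377.9, 102.7], [430.1, 110.7]]
scene 1.65 [[375.1, 143.3], [424.4, 151.7], [377.7, 113.3], [428.9, 121.5], [378.9, 100.6], [430.8, 108.6]]
side post_short 0.5 [341. 191.] 338 342 185 197
side post_long 0.51 [336. 176.] 334 340 167 186
side flap 0.82 [348. 130.] 326 376 101 156
side 1.5 [[328.0, 148.6], [374.3, 146.1], [328.3, 119.9], [376.9, 117.5], [328.4, 107.5], [377.9, 105.2]]
side 1.571 [[328.0, 148.4], [374.2, 145.9], [328.0, 118.7], [376.3, 116.3], [328.0, 105.9], [377.2, 103.6]]
side 1.65 [[327.9, 148.2], [374.1, 145.7], [327.6, 117.5], [375.7, 115.2], [327.5, 104.4], [376.4, 102.1]]
```

Request:
jog_arm:
  moves:
    - [[0, 0.1, 0], 0, 0]
    - [[0, 0, 0], 0, 0]
    - [[0, 0, 0], 0, 0]
    - [[0, 0, 0], 0, 0]

```text
time_s: 39.78
tcp_pos: [0.4161, -0.3983, 0.2023]
eef_rot: [180.0, 0.0, -161.6]
contact_force: [1.0, -0.4, 2.4]
gripper_width: 0.0135
gripper_force: 20.0
```

```bash
python3 m.py; python3 -c "
from plant import *
print(close_job())"
```

```text
[ 0.4160904  -0.3983825   0.20226603] -161.59882277063025 [1.60901252e-05 2.08138905e-05 1.10187154e-05] [ 2.72942058 -0.51235882  2.45172657] 0.013363503944196206
tcp in rack [ 6.96895302e-02 -1.04969157e-04  2.02266034e-01] rel bar ang -0.11853836703783245 shift [-0.   -0.03  0.01] 20.000438690185547
[[374.5 103.7]
 [352.7 104.7]
 [330.8 105.8]]
0.62 [351.8, 135.1] 327 376 102 156
the job is handed in; nothing more can be done
None
```

The job is handed in at about 40 s: both posts are pushed down in their sockets and released, and the gripper is holding the flap by its bar within about half a degree of straight up by my estimate.

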